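# Feel along a row of embossed bosses

## Task

Check the freshly hammered copper panel by feel: run your fingertips lightly along its curved row of five round bosses, from the boss beside the flower-shaped rosette to the boss beside the pointed leaf, touching the top of every boss in turn. Do not pick up, shift or press hard on the panel, leave the hammer, the punch and the bowl where they are, and finish with your hand clear.

Things in the scene. Friction and masses are not known exactly. Their poses are not given: they have to be found in the camera images.
- panel: Copper panel, 320 (own x) by 120 (own y) by 3 mm, 0.5 kg, face up on the rest, loose, with 3 mm play between stops. Origin: centre of its underside, 58 mm above the table; z up. Five bosses lie on an arc of 200 mm radius (arc centre x 0, y -188 mm), bowing to +y, joined by a bead 3 mm high, 5 mm wide; rosette at the arc's -x end, leaf at its +x end.
- rosette (a point): Centre of the rosette, a ring of eight small petals round a bud, 41 mm across and 3 to 4 mm high, at (-132, -38) mm on the panel, 44 mm from the first boss.
- leaf (a point): Centre of the leaf outline, pointed at its outer end, 44 mm long, 26 mm wide and 2.5 mm high, at (132, -38) mm on the panel, 44 mm from the last boss.
- bed (a joint): Downward travel of the rest's sprung plate, m: 0 at the top (as it stands with the panel on it), 0.012 at the bottom stop. A push of about 1 to 3 N starts it moving, then 0.4 N more per mm; it rises again by itself. At the stop it is rigid.
- rest: The rest under the panel: a fixed dark steel block, 330 by 140 mm at the foot, and over it a level rubber-topped plate 330 by 130 mm (own x by y) on springs, its top 58 mm above the table; six steel stops round its edge, 7 mm high, keep the panel from sliding off but do not hold it down. Origin: centre of the underside, on the table; z up.
- hammer: Bystander: a hammer, 240 mm long, lying on the table about 155 mm from the rest's centre line, on its -y side. Origin: on the table under it.
- punch: Bystander: a stepped steel punch standing upright on the table on the rest's +y side, 24 mm across at the foot, 85 mm tall. Origin: centre of the foot.
- bowl: Bystander: a small brass bowl on the table on the rest's +y side, 80 mm across, 45 mm high. Origin: centre of its underside.
- boss1: The first (beside the rosette) boss of the row: a shallow round dome embossed in the panel, 26 mm across, 6 mm high (3 mm above the bead), 50 mm along the arc from its neighbours. Origin: centre of its foot, on the panel's upper face; its top is 6 mm above the origin, 67 mm above the table.
- boss2: The second boss of the row: a shallow round dome embossed in the panel, 26 mm across, 6 mm high (3 mm above the bead), 50 mm along the arc from its neighbours. Origin: centre of its foot, on the panel's upper face; its top is 6 mm above the origin, 67 mm above the table.
- boss3: The third (middle) boss of the row: a shallow round dome embossed in the panel, 26 mm across, 6 mm high (3 mm above the bead), 50 mm along the arc from its neighbours. Origin: centre of its foot, on the panel's upper face; its top is 6 mm above the origin, 67 mm above the table.
- boss4: The fourth boss of the row: a shallow round dome embossed in the panel, 26 mm across, 6 mm high (3 mm above the bead), 50 mm along the arc from its neighbours. Origin: centre of its foot, on the panel's upper face; its top is 6 mm above the origin, 67 mm above the table.
- boss5: The last (beside the leaf) boss of the row: a shallow round dome embossed in the panel, 26 mm across, 6 mm high (3 mm above the bead), 50 mm along the arc from its neighbours. Origin: centre of its foot, on the panel's upper face; its top is 6 mm above the origin, 67 mm above the table.

How it is judged:
On the way, in this order (a step that is already met when the one before it is completed fails the run):
1. the fingertips touch the first (beside the rosette) boss (contact force between the fingers and boss1 above 0.3 N), for 0.1 s.
2. the fingertips touch the second boss (contact force between the fingers and boss2 above 0.3 N), for 0.1 s.
3. the fingertips touch the third (middle) boss (contact force between the fingers and boss3 above 0.3 N), for 0.1 s.
4. the fingertips touch the fourth boss (contact force between the fingers and boss4 above 0.3 N), for 0.1 s.
5. the fingertips touch the last (beside the leaf) boss (contact force between the fingers and boss5 above 0.3 N), for 0.1 s.
At the end, for the whole second after the job is handed in: All five bosses have been touched in order; the panel lies at rest within 12 mm of where it was, the sprung plate is back up (within 3 mm), and the hammer, punch and bowl are within 20 mm of where they were (distance of panel from where it was at the start of the episode below 0.012 m and linear speed of panel below 0.02 m/s and value of joint bed below 0.003 m and distance of each of hammer, punch, bowl from where it was at the start of the episode below 0.02 m).
It fails at once if the panel is pressed hard (over 15 N) (contact force between the fingers and panel above 15 N).
It fails at once if the panel is lifted (over 5 mm), tipped (over 0.1 rad) or pushed about (over 20 mm) (z of panel in the frame of rest above 0.063 m or angle between panel's own z axis and vertical above 0.1 rad or distance of panel from where it was at the start of the episode above 0.02 m).
It fails at once if the hammer is moved by more than 20 mm (distance of hammer from where it was at the start of the episode above 0.02 m).
It fails at once if the punch is moved by more than 20 mm (distance of punch from where it was at the start of the episode above 0.02 m).
It fails at once if the bowl is moved by more than 20 mm (distance of bowl from where it was at the start of the episode above 0.02 m).
It also fails if it takes over 42 s, if anything falls off the work surface, if the arm or the gripper's body presses on something with over 40 N, if the wrist force passes 120 N, or if a joint passes its speed limit or range.

## Robot

A 6-joint arm with a two-finger parallel gripper is mounted at the origin on the work surface. World frame = base frame: x ahead of the robot, y to its left, z up, the work surface at z = 0. Lengths are in m, angles in rad, forces in N, time in s.
With the tool pointing down it reaches from about 0.25 to 0.85 m from the base axis. Payload 12.5 kg.
Tool frame: the origin (TCP) lies on the front face of the gripper's body, between the roots of the fingers; the fingertips stand 84 mm ahead of it and the grasp point (between the pads) lies robot.tcp_to_grasp ahead of it (robot.tcp_to_grasp is the distance from the TCP to the grasp point, in m); z points along the fingers, y is the line along which they close (so a half turn about z gives the same grasp; the last joint's range is limited). The gripper opens to 93 mm and grips with 3 to 60 N. Pads are 15 mm wide; open, the fingers measure 128 mm over their backs; the gripper's body (75 mm by 188 mm) begins 65 mm behind the grasp point.
Start: joints at [-1.238, 0.351, 1.652, -0, 1.139, -0.085], TCP at [0.223, -0.503, 0.303] pointing down, gripper open.
Joint ranges: [-2.75, 2.75], [-0.79, 2.1], [0.01, 2.65], [-1.57, 4.71], [0.07, 3.14], [-2.87, 2.87]. Speed limits (rad/s): [2.22, 2.22, 2.79, 3.14, 3.14, 3.14].

## Interface

Orientations are given as [roll, pitch, yaw] about the fixed x, y, z axes, in that order (R = Rz(yaw) Ry(pitch) Rx(roll)).
In Python, from cell import robot, eyes gives the robot as it stands. The module is installed in compiled form; this text tells all that it offers.
- The arm moves only by the tool move_arm, never from a script. Its argument "increments" is text: rows parted by semicolons, each of 6 numbers parted by spaces: the shift along the tool's x, y, z normalised to -1 to 1, where 1 is 0.5 m, then the turn, a rotation vector about the tool's x, y, z normalised to -1 to 1, where 1 is 30 degrees. A call has 1 to 20 rows; each row shifts and turns the commanded pose from where the row before left it, along the tool's axes as they then stand; what a row does not reach is not made up. A row lasts 1/12 s, in which the tool goes at most 41.7 mm and 7.16 degrees, less where a joint would pass 70% of its speed; a pose out of reach is approached as far as the arm can. A call with a number of a shift or a turn outside -1 to 1 is refused whole. A call with a gripper value outside its range is refused whole. "jaw" is the opening, from -1 (shut) to 1 (fully open), set as the call begins (left out, the last holds). The fingers move at their own pace and stop on an object; "grip_force" is the grip in N (left out, the last holds). Time passes only in rows, so rows that do not move let the fingers close. It gives the time, the measured TCP pose, the force, the opening and the grip force at its end, in the units of the state.
- robot.sense(): the state, without advancing time (a new reading comes with each control period).
- eyes.camera(name): name is "side" or "top" or "wrist"; returns the picture (480x640x3 uint8, blue, green, red); there is no depth.
- eyes.camera_info(name): a dict with "mtx" (3x3 intrinsics, pixels), "R" (3x3) and "t" (3): a world point X has camera coordinates R X + t; the wrist camera has in their place "mount" (4x4, takes a point from camera to tool coordinates, whose origin is the TCP and whose axes are the flange's). Camera axes: x right, y down, z forward; pixel columns grow to the right and rows downward; lengths in m; the calibration is good to about 2 mm. A picture is of the moment at which its call begins: read the wrist's pose just before it. camera_info takes no time and is no camera call.
- robot.job_done(): hands the job in; it is judged then, once.
The state is a dict: "clock": time; "joints": joint angles; "joint_velocities": joint speeds; "joint_torque": joint torques, N m; "position": TCP position; "ee_rot": TCP orientation; "wrist_force": force on the tool from outside, world axes, zero at the start; "moment": the same for the moment, N m; "finger_gap": finger opening in m; "finger_force": force on a finger pad.
Only numpy, scipy, OpenCV 4.12 (cv2) and the standard library are available. Lean on these libraries where they do the work, as an engineer would, in place of code of your own. Each camera call takes 0.05 s, during which the arm holds its last target. There are 200 camera calls.

## Working session

There is one attempt and no reset: what is moved stays moved. The work goes in short steps, Python scripts to look and compute and a tool call to move; the robot and the scene stay as the last step left them, time stands still between calls to the robot, and variables do not carry over. Pictures are saved under pics/ and viewed, at most 10 in all, crops included, and the job is handed in when it is done.

Besides the shell and the picture viewer there is one more tool, called after "Emit:" as name(argument=value, ...), one argument or row to a line, values as JSON. move_arm: Moves the arm, as the interface text tells. Scaled input: -1 to 1 covers 0.5 m each way for a shift and 30 degrees each way for a turn. Its arguments: {"type":"object","properties":{"increments":{"type":"string"},"jaw":{"type":"number"},"grip_force":{"type":"number"}},"required":["increments"]}

```bash
mkdir -p pics
python3 - <<'E'
from cell import robot, eyes
import cv2
for n in("top","side"):
    cv2.imwrite(f"pics/{n}0.png",eyes.camera(n)); i=eyes.camera_info(n); print(n,i)
s=robot.sense(); print(s, robot.tcp_to_grasp)
E
```

```text
top {'mtx': array([[475.0289205 ,   0.        , 322.41732551],
       [  0.        , 475.0289205 , 243.05143627],
       [  0.        ,   0.        ,   1.        ]]), 'R': array([[ 0.01671509, -0.9998474 , -0.00507856],
       [-0.98181148, -0.01545241, -0.18922853],
       [ 0.18912118,  0.00814917, -0.98191994]]), 't': array([0.0238757 , 0.54957548, 0.68160091])}
side {'mtx': array([[476.86130945,   0.        , 321.43820869],
       [  0.        , 476.86130945, 235.88171776],
       [  0.        ,   0.        ,   1.        ]]), 'R': array([[-0.89159823, -0.45265026, -0.01266235],
       [-0.2755643 ,  0.56455165, -0.77803968],
       [ 0.35932841, -0.69020952, -0.62808751]]), 't': array([0.52073213, 0.19458953, 0.57198532])}
{'clock': 0.1, 'joints': array([-1.23765109e+00,  3.51180111e-01,  1.65236125e+00,  3.13539296e-06,
        1.13904961e+00, -8.45563984e-02]), 'joint_velocities': array([ 1.01096403e-04,  4.10316001e-04, -4.31960289e-04, -6.37909629e-05,
        6.62870943e-04,  1.12899987e-03]), 'joint_torque': array([ 1.25703544e-03, -4.98028564e+01, -2.85703075e+01,  7.00384146e-02,
        2.38587626e-02, -4.05776063e-05]), 'position': array([ 0.22308888, -0.50248944,  0.302256  ]), 'ee_rot': array([-3.14059815e+00, -8.71495467e-05,  4.17700279e-01]), 'wrist_force': array([-0.198101 , -0.4156837, -0.1603038]), 'moment': array([ 0.01384169, -0.0366643 ,  0.01671492]), 'finger_force': 0.0, 'finger_gap': 0.09321656856239112} 0.0653
```

View pics/top0.png

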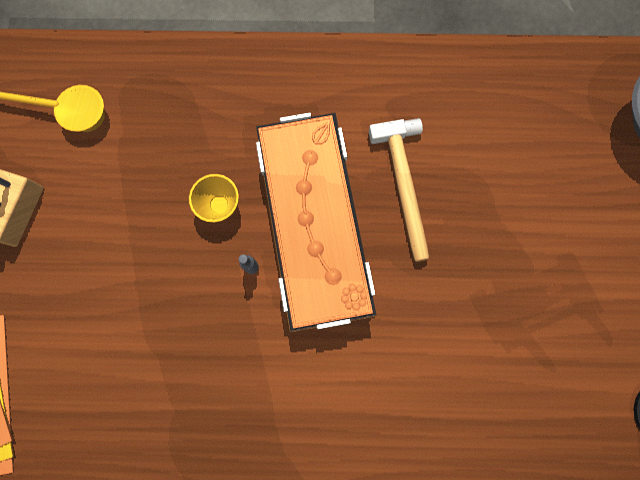

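Top view: rosette at (355,297), leaf at (321,132). The bosses run from (333,276) through (316,248), (305,218) and (304,187) to (310,157). Next I'll fit the panel pose to these and refine it on an enlarged crop.

```bash
cat > h.py <<'E'
import numpy as np, cv2
from scipy.optimize import least_squares
th=np.array([-.5,-.25,0,.25,.5])
B=np.c_[.2*np.sin(th),-.188+.2*np.cos(th),0*th+.065]
P=np.vstack([B,[-.132,-.038,.063],[.132,-.038,.063]])
C=np.array([[a*.16,b*.06,.061] for a,b in((-1,-1),(-1,1),(1,1),(1,-1))])
def world(p,Q): c,s=np.cos(p[2]),np.sin(p[2]); return np.c_[p[0]+c*Q[:,0]-s*Q[:,1],p[1]+s*Q[:,0]+c*Q[:,1],Q[:,2]]
def proj(i,X): u=(i["R"]@X.T).T+i["t"]; u=u@i["mtx"].T; return u[:,:2]/u[:,2:]
def fit(i,Q,px): return least_squares(lambda p:(proj(i,world(p,Q))-px).ravel(),[.5,0,.15])
E
python3 - <<'E'
from h import *
from cell import eyes
i=eyes.camera_info("top")
px=np.array([[333,276],[316,248],[305.5,218],[304,187],[310,157.5],[355,297],[321,132]],float)
r=fit(i,P,px); print(r.x, r.fun.round(1)); 
print("tops",world(r.x,B).round(4))
im=cv2.imread("pics/top0.png"); x0,y0,k=245,105,3
c=cv2.resize(im[y0:y0+200,x0:x0+140],None,fx=k,fy=k,interpolation=cv2.INTER_CUBIC)
for Q,col in((P,(255,0,0)),(C,(0,255,0))):
  for u in proj(i,world(r.x,Q)): cv2.drawMarker(c,tuple(int(v) for v in ((u-[x0,y0]+.5)*k)),col,0,9,1)
cv2.imwrite("pics/fit.png",c)
E
```

```text
[0.58810495 0.04734229 0.20741737] [ 0.4 -0.1 -0.4  0.3  0.1 -0.1 -0.2 -0.2 -0.2 -0.6 -0.1 -0.5  0.4  1.4]
tops [[0.4968 0.0154 0.065 ]
 [0.5385 0.0428 0.065 ]
 [0.5856 0.0591 0.065 ]
 [0.6353 0.0632 0.065 ]
 [0.6845 0.0549 0.065 ]]
```

View pics/fit.png

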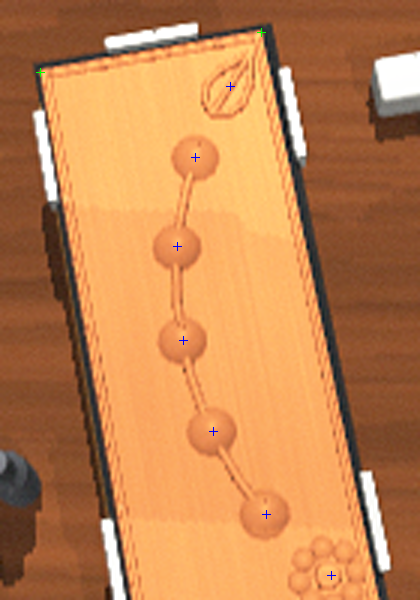

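The fit is good: residuals are under 1 px at the bosses, and the corners match the panel outline. Now I'll turn the tool to the panel's yaw, shut the fingers, and move above boss 1.

Emit:
move_arm(
  increments="0 0 0 0 0 0.2; 0 0 0 0 0 0.2; 0.0416 -0.05 0 0 0 0; 0.0416 -0.05 0 0 0 0; 0.0416 -0.05 0 0 0 0; 0.0416 -0.05 0 0 0 0; 0.0416 -0.05 0 0 0 0; 0.0416 -0.05 0 0 0 0; 0.0416 -0.05 0 0 0 0; 0.0416 -0.05 0 0 0 0; 0.0416 -0.05 0 0 0 0; 0.0416 -0.05 0 0 0 0; 0.0416 -0.05 0 0 0 0; 0.0416 -0.05 0 0 0 0; 0.0416 -0.05 0 0 0 0; 0.0416 -0.05 0 0 0 0; 0.0416 -0.05 0 0 0 0; 0.0416 -0.05 0 0 0 0; 0.0416 -0.05 0 0 0 0; 0.0416 -0.05 0 0 0 0",
  jaw=-1,
  grip_force=5,
)

```text
clock: 1.77
position: [0.4968, 0.0167, 0.3026]
ee_rot: [-3.142, 0.0, 0.209]
wrist_force: [-0.5, -0.9, 0.8]
finger_gap: 0.0005
finger_force: 0.0
```

Emit:
move_arm(
  increments="0 0.0026 0.04 0 0 0; 0 0 0.04 0 0 0; 0 0 0.04 0 0 0; 0 0 0.04 0 0 0; 0 0 0.04 0 0 0; 0 0 0.04 0 0 0; 0 0 0.03 0 0 0; 0 0 0.01 0 0 0; 0 0 0 0 0 0; 0 0 0 0 0 0; 0 0 0 0 0 0",
)

```text
clock: 2.68
position: [0.4971, 0.0137, 0.1637]
ee_rot: [3.141, -0.001, 0.208]
wrist_force: [-0.2, 0.0, 0.1]
finger_gap: 0.0003
finger_force: 0.0
```

Run:
```python
from cell import robot, eyes
import cv2, numpy as np
f=[]
for k in range(5):
    a=eyes.camera("side"); s=robot.sense(); f.append(s["wrist_force"])
print(s["position"],s["ee_rot"],np.round(f,2)); b=eyes.camera("wrist")
cv2.imwrite("pics/s1.png",np.hstack([cv2.resize(a[100:400,150:550],(800,600))]))
```

```text
[0.49682192 0.01374814 0.16321969] [ 3.14136716e+00 -8.11495289e-04  2.08312282e-01] [[ 0.97 -0.45  0.45]
 [-0.23 -0.09 -0.05]
 [ 0.21  0.41 -0.28]
 [ 0.47 -0.06  0.36]
 [-0.85  0.27  0.19]]
```

View pics/s1.png

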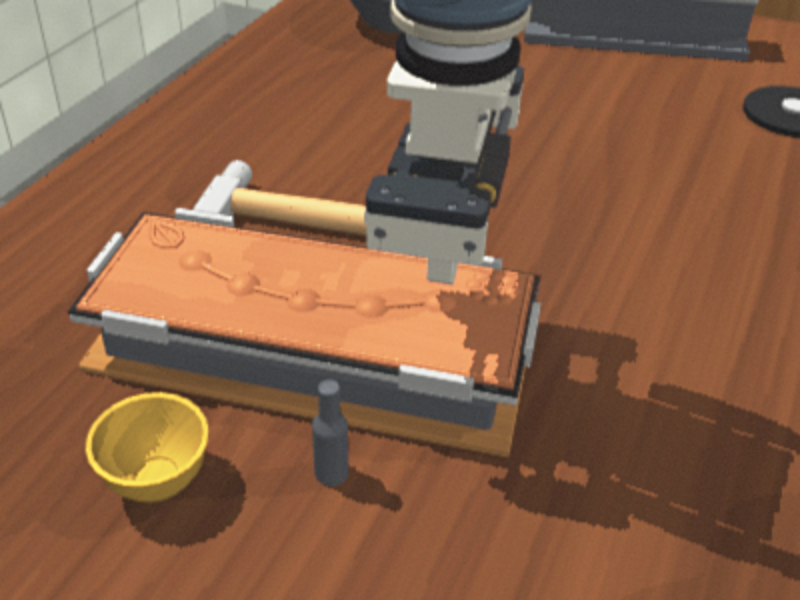

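The side view shows the shut fingertips right over boss 1, with clear space below. Lowering gently.

Emit:
move_arm(
  increments="0 -0.002 0.004 0 0 0; 0 -0.001 0.004 0 0 0; 0 0 0.004 0 0 0; 0 0 0.004 0 0 0; 0 0 0.004 0 0 0; 0 0 0.004 0 0 0; 0 0 0.001 0 0 0; 0 0 0 0 0 0; 0 0 0 0 0 0",
)

```text
clock: 3.73
position: [0.4964, 0.0152, 0.1503]
ee_rot: [-3.142, 0.0, 0.208]
wrist_force: [-0.7, -0.6, 2.2]
finger_gap: 0.0001
finger_force: 0.9
```

Emit:
move_arm(
  increments="0 0 0.001 0 0 0; 0 0 0.001 0 0 0; 0 0 0 0 0 0; 0 0 0 0 0 0",
)

```text
clock: 4.07
position: [0.4963, 0.0152, 0.1492]
ee_rot: [-3.142, 0.0, 0.208]
wrist_force: [-0.3, -0.8, 2.3]
finger_gap: 0.0005
finger_force: 1.1
```

Boss 1 reads about 2.3 N. I'll follow the arc to boss 2.

Emit:
move_arm(
  increments="0.0057 -0.0027 0 0 0 0; 0.0057 -0.0027 0 0 0 0; 0.0057 -0.0027 0 0 0 0; 0.0057 -0.0026 0 0 0 0; 0.0056 -0.0026 0 0 0 0; 0.0056 -0.0026 0 0 0 0; 0.0056 -0.0026 0 0 0 0; 0.0056 -0.0026 0 0 0 0; 0.006 -0.0019 0 0 0 0; 0.006 -0.0019 0 0 0 0; 0.006 -0.0019 0 0 0 0; 0.006 -0.0019 0 0 0 0; 0.006 -0.0019 0 0 0 0; 0.006 -0.0019 0 0 0 0; 0.006 -0.0019 0 0 0 0; 0.006 -0.0019 0 0 0 0; 0 0 0 0 0 0; 0 0 0 0 0 0; 0 0 0 0 0 0",
)

```text
clock: 5.65
position: [0.5386, 0.0428, 0.1494]
ee_rot: [3.142, -0.001, 0.208]
wrist_force: [1.0, 0.2, 2.4]
finger_gap: 0.0006
finger_force: 1.1
```

Emit:
move_arm(
  increments="0.0061 -0.0012 0 0 0 0; 0.0061 -0.0012 0 0 0 0; 0.0061 -0.0012 0 0 0 0; 0.0061 -0.0012 0 0 0 0; 0.0061 -0.0012 0 0 0 0; 0.0061 -0.0012 0 0 0 0; 0.0062 -0.0011 0 0 0 0; 0.0062 -0.0011 0 0 0 0; 0.0062 -0.0004 0 0 0 0; 0.0062 -0.0004 0 0 0 0; 0.0062 -0.0004 0 0 0 0; 0.0062 -0.0004 0 0 0 0; 0.0062 -0.0004 0 0 0 0; 0.0062 -0.0004 0 0 0 0; 0.0062 -0.0004 0 0 0 0; 0.0062 -0.0004 0 0 0 0; 0 0 0 0 0 0; 0 0 0 0 0 0; 0 0 0 0 0 0",
)

```text
clock: 7.23
position: [0.5856, 0.0591, 0.1495]
ee_rot: [3.141, -0.002, 0.208]
wrist_force: [1.4, 0.6, 2.6]
finger_gap: 0.0004
finger_force: 1.1
```

Run:
```python
from cell import robot, eyes
import cv2
a=eyes.camera("side"); s=robot.sense()
print(s["position"],s["wrist_force"],s["finger_force"])
cv2.imwrite("pics/s3.png",cv2.resize(a[160:310,170:430],(780,450)))
```

```text
[0.58547144 0.05904876 0.14949299] [1.83647879 0.60962685 2.54721967] 1.1111649331645168
```

View pics/s3.png

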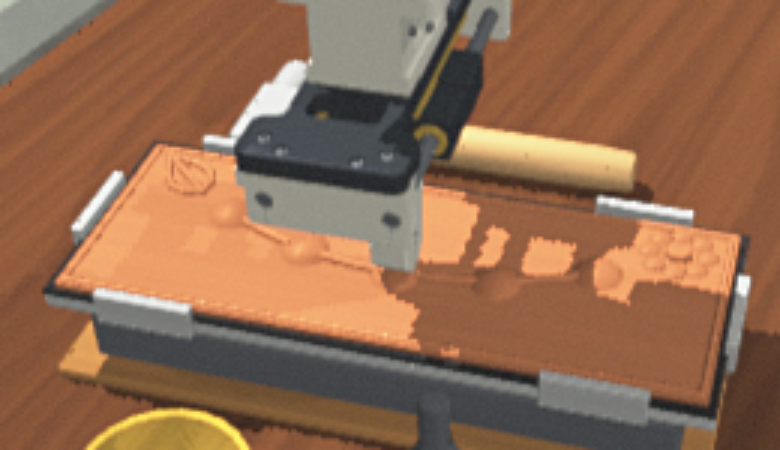

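The picture shows the tip resting on the middle boss (about (395,270) in the crop), with the panel still between its stops. I'll go on to bosses 4 and 5.

Emit:
move_arm(
  increments="0.0062 0.0004 0 0 0 0; 0.0062 0.0004 0 0 0 0; 0.0062 0.0004 0 0 0 0; 0.0062 0.0004 0 0 0 0; 0.0062 0.0004 0 0 0 0; 0.0062 0.0004 0 0 0 0; 0.0062 0.0004 0 0 0 0; 0.0062 0.0004 0 0 0 0; 0.0061 0.0012 0 0 0 0; 0.0061 0.0012 0 0 0 0; 0.0061 0.0012 0 0 0 0; 0.0061 0.0012 0 0 0 0; 0.0061 0.0012 0 0 0 0; 0.0061 0.0012 0 0 0 0; 0.0062 0.0011 0 0 0 0; 0.0062 0.0011 0 0 0 0; 0 0 0 0 0 0; 0 0 0 0 0 0; 0 0 0 0 0 0",
)

```text
clock: 8.87
position: [0.6351, 0.0631, 0.1495]
ee_rot: [3.141, -0.002, 0.208]
wrist_force: [1.2, 0.6, 1.8]
finger_gap: 0.0002
finger_force: 1.1
```

Emit:
move_arm(
  increments="0.006 0.0019 0 0 0 0; 0.006 0.0019 0 0 0 0; 0.006 0.0019 0 0 0 0; 0.006 0.0019 0 0 0 0; 0.006 0.0019 0 0 0 0; 0.006 0.0019 0 0 0 0; 0.006 0.0019 0 0 0 0; 0.006 0.0019 0 0 0 0; 0.0057 0.0027 0 0 0 0; 0.0057 0.0027 0 0 0 0; 0.0057 0.0027 0 0 0 0; 0.0057 0.0026 0 0 0 0; 0.0056 0.0026 0 0 0 0; 0.0056 0.0026 0 0 0 0; 0.0056 0.0026 0 0 0 0; 0.0056 0.0026 0 0 0 0; 0 0 0 0 0 0; 0 0 0 0 0 0; 0 0 0 0 0 0",
)

```text
clock: 10.45
position: [0.6844, 0.0549, 0.1495]
ee_rot: [3.141, -0.001, 0.208]
wrist_force: [1.0, 0.4, 2.7]
finger_gap: 0.0006
finger_force: 1.1
```

Boss 5 reads about 2.7 N, at the fitted position. Lifting clear.

Emit:
move_arm(
  increments="0 0 -0.004 0 0 0; 0 0 -0.01 0 0 0; 0 0 -0.03 0 0 0; 0 0 -0.04 0 0 0; 0 0 -0.04 0 0 0; 0 0 -0.04 0 0 0; 0 0 -0.04 0 0 0; -0.05 0 -0.02 0 0 0; -0.06 0.04 0 0 0 0; -0.06 0.04 0 0 0 0; -0.06 0.04 0 0 0 0; -0.06 0.04 0 0 0 0; -0.06 0.04 0 0 0 0; -0.06 0.04 0 0 0 0; -0.06 0.04 0 0 0 0; -0.06 0.04 0 0 0 0; 0 0 0 0 0 0; 0 0 0 0 0 0; 0 0 0 0 0 0; 0 0 0 0 0 0",
)

```text
clock: 12.12
position: [0.4584, -0.1558, 0.2613]
ee_rot: [-3.142, -0.0, 0.209]
wrist_force: [-0.5, -0.0, -0.0]
finger_gap: 0.0003
finger_force: 0.0
```

Run:
```python
from cell import robot, eyes
import cv2
a=eyes.camera("top"); s=robot.sense()
print(s["clock"],s["position"],s["wrist_force"])
cv2.imwrite("pics/t5.png",a)
```

```text
12.1667 [ 0.45844859 -0.15569898  0.26125278] [-0.725096   -0.10133903  0.47719792]
```

View pics/t5.png

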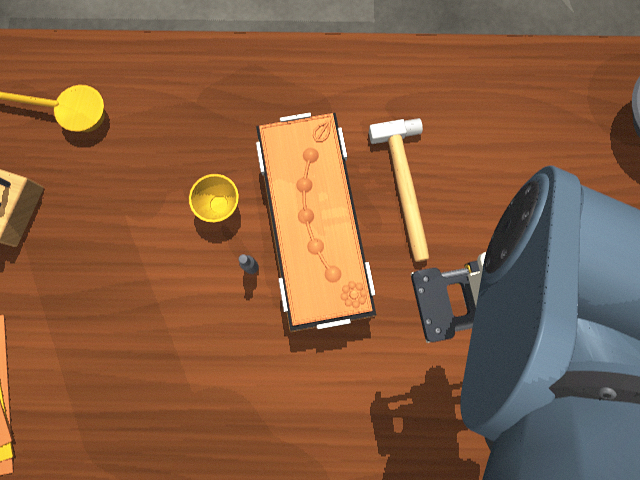

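The panel has moved only within its 3 mm play (bosses about 2 px up the picture). The hammer, punch and bowl haven't moved, and the hand is clear.

```bash
python3 -c "
from cell import robot
print(robot.job_done())"
```

```text
the job is handed in; nothing more can be done
None
```

I touched all five bosses in order, from the rosette to the leaf, at about 2 to 3 N each; the panel moved only about 3 mm (its play between the stops), the hammer, punch and bowl are where they were, the hand is clear, and the job is handed in (no verdict was returned).

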